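# Assemble the pigment sieve

## Robot

A 7-joint arm with a two-finger parallel gripper is mounted at the origin on the work surface. World frame = base frame: x ahead of the robot, y to its left, z up, the work surface at z = 0. Lengths are in m, angles in rad, forces in N, time in s.
With the tool pointing down it reaches from about 0.35 to 0.9 m from the base axis. Payload 7.2 kg.
Tool frame: the origin (TCP) lies on the centre line of the jaws, within the pads' length; the fingertips stand 22 mm ahead of it and the grasp point (between the pads) lies 3 mm ahead of it; z points along the fingers, y is the direction in which the jaws open and shut (so a half turn about z gives the same grasp; the last joint's range is limited). The gripper opens to 88 mm and grips with 3 to 60 N. Pads are 20 mm wide; open, the fingers measure 115 mm over their backs; the gripper's body (75 mm by 178 mm) begins 61 mm behind the grasp point.
Start: joints at [1.169, 0.411, -0.013, 1.596, 0.006, 1.134, -0.082], TCP at [0.205, -0.591, 0.245] pointing down, gripper open.
Joint ranges: [-2.95, 2.95], [-0.29, 1.99], [-1.47, 1.44], [0.14, 2.54], [-1.03, 4.17], [0.13, 1.85], [-2.86, 2.86]. Speed limits (rad/s): [2.39, 2.39, 3.01, 3.01, 3.14, 3.14, 3.14].

## Interface

Orientations are given as a unit quaternion [x, y, z, w].
In Python, from rig import robot, set_gripper, ik, status, imaging, workorder, nets gives the robot as it stands. Calls block until the motion is done:
- robot.movep(position, orientation): joint-space move of the TCP to a pose.
- robot.movel(position, vel=0.15, ori=None): straight line of the TCP; ori=None keeps the orientation; vel is the mean speed in m/s.
- robot.move_j(angles): joint-space move.
- set_gripper(opening, newtons=None): finger opening in m; newtons is the grip in N (None keeps the last); returns when the fingers have stopped.
- robot.wait(seconds).
- ik(position, orientation): joint angles nearest the present ones, or None.
- status.read_state(): the state.
- imaging.snapshot(name): name is "scene" or "top" or "wrist"; returns a dict with "pixels" (480x640x3 uint8, red, green, blue), "vertical_fov" (degrees; the focal length in pixels is half the picture's height over the tangent of half this angle, whatever the lens; pixels are square), "cx", "cy" (the principal point, pixels), "extrinsics" (4x4, takes a point from world to camera coordinates). Camera axes: x right, y up, looking along -z (the intrinsics and any distortion apply to the point x, -y, -z); pixel columns grow to the right and rows downward; lengths in m; the calibration is good to about 2 mm. A picture is of the moment at which its call begins. There is no depth.
A pose or a line that the arm cannot do raises robot.PlanningError and nothing moves.
- workorder.hand_in(): hands the job in, once; it reports no verdict.
Trained networks look in the newest picture that a camera, given by its name, has taken for a name from the list of things; names that differ only in an ending like _2 or _b are one class to them, and where a whole thing is asked for, a point or a joint stands for the part that bears it (a point fixed in the world has none). Each returns a list of dicts, best first, with "confidence" (0 to 1); they miss things now and then, are a little off and sometimes report something else, mostly with a low value. They report only what shows in the picture. A call takes as long as a camera call.
- nets.outline_of(camera, query): "mask" (480x640 bool, what is visible of it) and "extent" ([left, top, right, bottom] in pixels, round what is visible of it).
The state is a dict: "time": time; "joint_positions": joint angles; "joint_velocities": joint speeds; "effort": joint torques, N m; "tcp_pos": TCP position; "tcp_rot": TCP orientation; "force": force on the tool from outside, world axes, zero at the start; "moment": the same for the moment, N m; "width": finger opening in m.
Only numpy, scipy, OpenCV 4.12 (cv2) and the standard library are available. Lean on these libraries where they do the work, as an engineer would, in place of code of your own. Each camera call takes 0.05 s, during which the arm holds its last target. There are 200 camera calls.

## Task

Put the pigment sieve together for use: first set the open sieve section on the fixed receiving pan and twist it clockwise (seen from above) until it stops, so its bayonet locks; then set the lid on the sieve section and twist it clockwise to its stop in the same way. Leave the assembled sieve standing straight, and do not push about or knock over the other things on the table.

Things in the scene. Friction and masses are not known exactly. Their poses are not given: they have to be found in the camera images.
- pan: Receiving pan, FIXED to the table: aluminium cup 66 mm in diameter on a round grey foot (110 mm across, 8 mm thick). Origin: centre of the foot's underside; z up. It has a bayonet mouth at its top (see pan_mouth), whose two entry slots point along the pan's +x and -x, each marked by an upright rib outside, 7 mm wide and 4 mm proud. It is the same after half a turn.
- pan_mouth (a point): Centre of the pan's mouth, level with the rim, 50 mm above its origin. Round opening 47 mm across with two slots 15.5 mm wide reaching 30 mm from the axis. Under the 5 mm thick rim is a 9 mm high chamber where lugs turn clockwise (from above) 85 degrees from the slots to a stop; the other way is blocked after 6 degrees.
- section: Sieve section, loose, about 0.25 kg: open aluminium drum 66 mm in diameter, 70 mm tall over all, standing upright. Origin: centre of its underside; z up. Two flat grip faces 66 mm apart on its +y and -y sides, 26 mm wide, 16 to 54 mm above the origin. Locked at the stop, its x axis lies 85 degrees clockwise of the pan's x axis (or its opposite).
- section_shoulder (a point): On the section's axis, 13 mm above its origin: the flat shoulder that rests on the pan's rim when home (origin then 37 mm above the pan's origin). Below it is a spigot 43.4 mm in diameter with two lugs at the very bottom, along the section's +x and -x: 11 mm wide, 6 mm high, reaching 28.5 mm from the axis, each under an outside rib 7 mm wide, 4 mm proud.
- section_mouth (a point): Centre of the section's top mouth, level with its rim, 70 mm above its origin. A bayonet mouth exactly like the pan's: slots along the section's own +x and -x, locking clockwise through 85 degrees to a stop.
- lid: Lid, loose, about 0.18 kg: aluminium disc 66 mm in diameter, 8 mm thick, above the same 13 mm spigot with lugs (along the lid's +x and -x) as the section's. Origin: centre of the spigot's underside; z up; stands upright. Home on the section, its origin is 57 mm above the section's; at the stop its x axis lies 85 degrees clockwise of the section's (or its opposite).
- lid_grip (a point): Point inside the lid's upright black bar handle, 44 mm above the lid's origin, on its axis. The bar is 56 mm long along the lid's x axis, 16 mm thick along y, and rises from the disc's top (21 mm above the origin) to 55 mm above the origin.
- baren: Bystander: flat round printing pad, 116 mm in diameter, 24 mm high with its wooden grip. Origin: centre of its underside.
- brayer: Bystander: ink roller lying on the table, rubber roll 44 mm in diameter and 100 mm long along its y axis, wooden handle towards its -x to 145 mm from the origin. Origin: on the table under the roll's middle.
- ink_a: Bystander: ink bottle, 64 mm in diameter, 170 mm tall, standing. Origin: centre of its underside.
- ink_b: Bystander: ink bottle, 64 mm in diameter, 170 mm tall, standing. Origin: centre of its underside.
- tin: Bystander: closed steel jar, 68 mm in diameter, 55 mm tall, standing. Origin: centre of its underside.

How it is judged:
By the outcome, as a careful person would: the job done as asked, in the order asked, and still so for the second after the job is handed in, with the robot touching nothing.
It also fails if it takes over 72 s, if anything falls off the work surface, if the arm or the gripper's body presses on something with over 40 N, if the wrist force passes 120 N, or if a joint passes its speed limit or range.

## Working session

There is one attempt and no reset: what is moved stays moved. The work goes in short steps, each a Python script; the robot and the scene stay as the last script left them, time stands still between calls to the robot, and variables do not carry over. Pictures are saved under pics/ and viewed, about 8 in all and at most 12, crops included, and the job is handed in when it is done.

```bash
ls; mkdir -p pics
cat > h.py <<'E'
import numpy as np, cv2
from rig import robot,set_gripper,ik,status,imaging,workorder,nets
def save(s,n): cv2.imwrite(f'pics/{n}.png',s['pixels'][:,:,::-1])
def KE(s):
    f=240/np.tan(np.radians(s['vertical_fov']/2)); return f,s['cx'],s['cy'],np.array(s['extrinsics'])
def proj(s,P):
    f,cx,cy,E=KE(s); P=np.atleast_2d(P); c=P@E[:3,:3].T+E[:3,3]
    return np.c_[cx+f*c[:,0]/-c[:,2], cy+f*c[:,1]/c[:,2]]
def back(s,uv,z):
    f,cx,cy,E=KE(s); R=E[:3,:3];o=-R.T@E[:3,3]
    d=R.T@np.array([(uv[0]-cx)/f,-(uv[1]-cy)/f,-1]); return o+d*(z-o[2])/d[2]
E
python3 - <<'E'
from h import *
out=[]
for c in ['scene','top','wrist']:
    s=imaging.snapshot(c); save(s,c+'0'); out.append(s['pixels'])
    print(c,{k:(np.round(v,3).tolist() if k=='extrinsics' else v) for k,v in s.items() if k!='pixels'})
    if c!='wrist':
        for q in ['pan','section','lid','lid_grip','baren','brayer','ink_a','tin']:
            for r in nets.outline_of(c,q)[:3]: 
                e=r['extent']; print(q,round(r['confidence'],2),e, np.round(back(s,[(e[0]+e[2])/2,(e[1]+e[3])/2],.05),3))
st=status.read_state(); print({k:np.round(v,3).tolist() for k,v in st.items()})
E
```

```text
pics
scene {'vertical_fov': 49.43899998252722, 'cx': 314.87172405167235, 'cy': 232.06362448809762, 'extrinsics': [[0.796, 0.606, 0.009, -0.437], [-0.433, 0.558, 0.708, 0.188], [0.424, -0.567, 0.706, -1.598], [0.0, 0.0, 0.0, 1.0]]}
pan 0.59 [280.7, 210.2, 322.2, 245.1] [0.5   0.007 0.05 ]
section 0.91 [185.2, 287.8, 216.1, 328.3] [ 0.481 -0.334  0.05 ]
lid 0.77 [341.8, 184.1, 363.9, 209.2] [0.536 0.191 0.05 ]
lid_grip 0.82 [341.0, 180.8, 360.7, 206.5] [0.525 0.198 0.05 ]
baren 0.87 [279.0, 319.8, 330.9, 361.3] [ 0.719 -0.258  0.05 ]
brayer 0.66 [378.7, 197.3, 435.9, 245.2] [0.705 0.197 0.05 ]
ink_a 0.93 [426.1, 147.6, 454.4, 205.5] [0.686 0.419 0.05 ]
ink_a 0.74 [232.9, 343.7, 269.8, 409.3] [ 0.686 -0.391  0.05 ]
ink_a 0.24 [183.8, 289.3, 215.9, 326.6] [ 0.479 -0.335  0.05 ]
tin 0.61 [219.2, 220.3, 246.6, 253.4] [ 0.383 -0.126  0.05 ]
tin 0.15 [186.3, 286.4, 215.2, 328.5] [ 0.48  -0.332  0.05 ]
top {'vertical_fov': 52.02963929965691, 'cx': 315.6575459446463, 'cy': 237.5529067223766, 'extrinsics': [[-0.012, -1.0, -0.001, 0.024], [0.985, -0.012, 0.172, -0.548], [-0.172, 0.001, 0.985, -1
[... 545 characters left out ...]
57.0, 171.3, 195.4] [0.698 0.401 0.05 ]
tin 0.69 [357.3, 298.5, 388.8, 335.2] [ 0.368 -0.108  0.05 ]
wrist {'vertical_fov': 64.14017855585149, 'cx': 319.3544923797385, 'cy': 242.93057034176573, 'extrinsics': [[0.328, -0.945, -0.001, -0.626], [0.9, 0.313, -0.303, 0.037], [0.286, 0.099, 0.953, -0.392], [0.0, 0.0, 0.0, 1.0]]}
{'time': 0.95, 'joint_positions': [1.169, 0.411, -0.013, 1.596, 0.006, 1.134, -0.082], 'joint_velocities': [-0.001, -0.001, -0.002, 0.0, 0.0, -0.002, 0.002], 'effort': [0.0, -58.774, 0.641, -29.138, -0.054, 0.01, 0.0], 'tcp_pos': [0.205, -0.591, 0.245], 'tcp_rot': [0.986, 0.166, 0.0, 0.0], 'force': [-0.549, -0.699, 0.673], 'moment': [-0.016, -0.026, 0.032], 'width': 0.088}
```

Run:
```python
import cv2,numpy as np
a=cv2.imread('pics/top0.png')[130:350,110:530]; b=cv2.imread('pics/scene0.png')[130:420,170:470]
a=cv2.resize(a,(800,419),interpolation=cv2.INTER_CUBIC)
cv2.imwrite('pics/a.png',a); cv2.imwrite('pics/b.png',cv2.resize(b,(620,600),interpolation=cv2.INTER_CUBIC))
```

```text
(no output)
```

View pics/a.png

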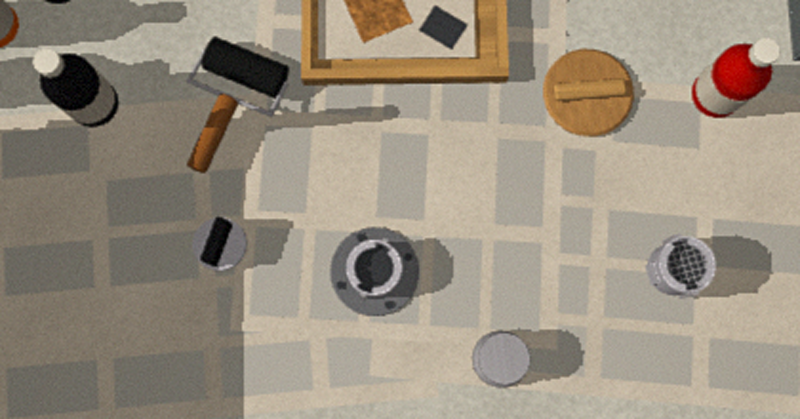

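View pics/b.png

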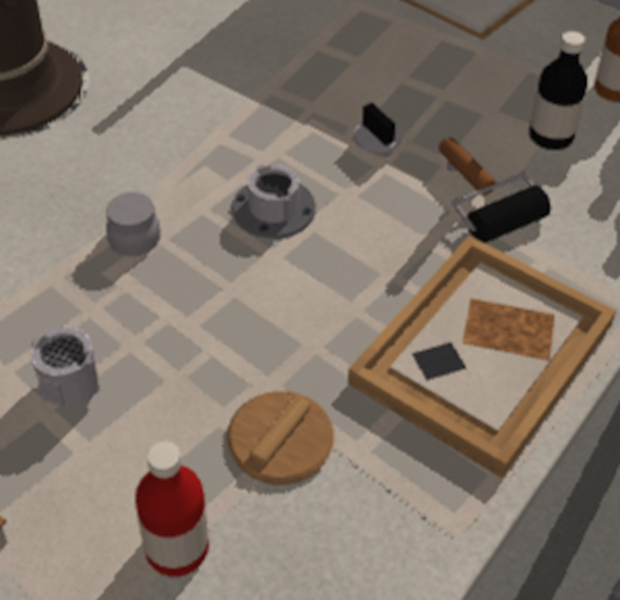

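```bash
cat >> h.py <<'E'
from scipy.spatial.transform import Rotation as Ro
def down(a): # tool z down; jaw (tool y) axis at world angle a+90deg => tool x at angle a
    return [np.cos(a/2),np.sin(a/2),0,0]
E
python3 - <<'E'
from h import *
s=imaging.snapshot('wrist'); st=status.read_state()
R=Ro.from_quat(st['tcp_rot']).as_matrix(); E=np.array(s['extrinsics'])
o=-E[:3,:3].T@E[:3,3]; print('cam in tool',np.round(R.T@(o-st['tcp_pos']),3), 'look dir tool',np.round(R.T@(-E[2,:3]),3),'R toolx',np.round(R[:,0],3))
import pickle
d={}
for n,p in [('section',(.455,-.33)),('pan',(.455,.035)),('lid',(.49,.22))]:
    robot.movep([p[0],p[1],.25],down(0)); robot.wait(.2)
    s=imaging.snapshot('wrist'); save(s,'w_'+n); r=nets.outline_of('wrist',n)
    d[n]=(s,r); 
    for x in r[:2]: print(n,x['confidence'],x['extent'])
    st=status.read_state(); print(st['time'],np.round(st['tcp_pos'],3),np.round(st['joint_positions'],2))
pickle.dump(d,open('w.pkl','wb'))
ims=[cv2.resize(d[n][0]['pixels'][:,:,::-1],(400,300)) for n in d]
cv2.imwrite('pics/w3.png',np.vstack([np.hstack(ims[:2]),np.hstack([ims[2],ims[2]*0])]))
E
```

```text
cam in tool [ 0.084  0.001 -0.14 ] look dir tool [-0.303 -0.001  0.953] R toolx [ 0.945  0.328 -0.   ]
section 0.58 [272.7, 156.1, 354.4, 243.2]
2.6583 [ 0.455 -0.331  0.25 ] [ 0.62  0.3  -0.1   1.74  0.03  1.1  -1.06]
pan 0.79 [256.4, 132.7, 368.7, 241.2]
4.325 [0.455 0.034 0.25 ] [ 0.14  0.14 -0.35  1.96  0.05  1.05 -1.81]
lid 0.85 [273.3, 155.5, 342.4, 228.9]
lid 0.32 [435.4, 168.8, 548.9, 270.3]
5.4 [0.49  0.219 0.25 ] [-0.13  0.3  -0.47  1.78  0.15  1.1  -2.22]
```

View pics/w3.png

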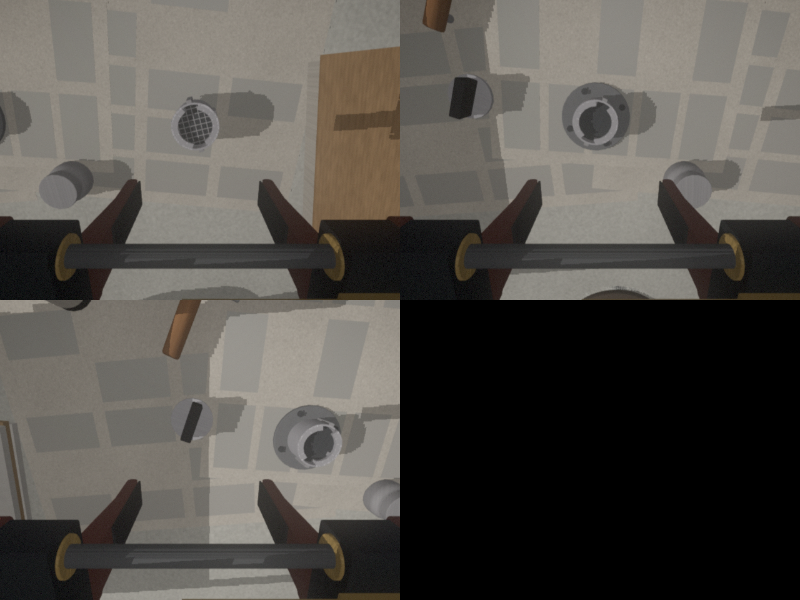

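Run:
```python
from h import *
import pickle
d=pickle.load(open('w.pkl','rb')); out=[]
for n,c,sz in [('section',(313,198),120),('pan',(312,187),120),('lid',(308,190),120)]:
    im=d[n][0]['pixels'][:,:,::-1]; x,y=c; h=sz//2
    out.append(cv2.resize(im[y-h:y+h,x-h:x+h],(400,400) if n!='lid' else (400,400),interpolation=cv2.INTER_CUBIC))
    print(n,c, np.round(back(d[n][0],c,.05),3))
z=np.hstack(out); z=cv2.resize(z,None,fx=.66,fy=.66); cv2.imwrite('pics/c1.png',np.clip(z*1.4,0,255))
```

```text
section (313, 198) [ 0.473 -0.326  0.05 ]
pan (312, 187) [0.483 0.04  0.05 ]
lid (308, 190) [0.516 0.227 0.05 ][ WARN:0@0.345] global loadsave.cpp:1063 imwrite_ Unsupported depth image for selected encoder is fallbacked to CV_8U.
```

View pics/c1.png

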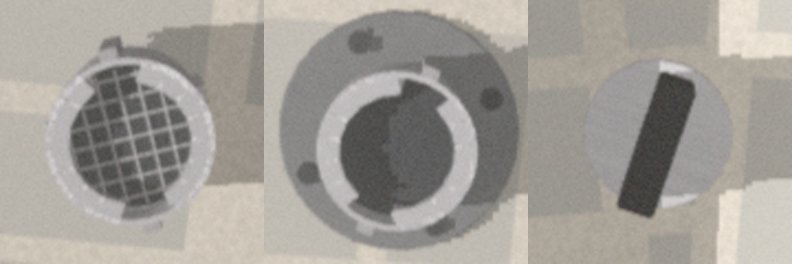

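```bash
cat >> h.py <<'E'
def rect(s,c,z,half=.06,ppm=2000):
    n=int(2*half*ppm); h=half
    w=np.array([[c[0]+h,c[1]+h,z],[c[0]+h,c[1]-h,z],[c[0]-h,c[1]-h,z],[c[0]-h,c[1]+h,z]])
    H=cv2.getPerspectiveTransform(np.float32([[0,0],[n,0],[n,n],[0,n]]),np.float32(proj(s,w)))
    return cv2.warpPerspective(cv2.cvtColor(s['pixels'],cv2.COLOR_RGB2GRAY),H,(n,n),flags=cv2.INTER_LINEAR|cv2.WARP_INVERSE_MAP)
def fit(s,c,z,kind,yaw0,span=20,ppm=2000):
    """up=+x, left=+y in rectified map; returns x,y,yaw(deg),score"""
    g=rect(s,c,z,ppm=ppm).astype(np.float32)
    m=int(.036*ppm); Y,X=np.mgrid[-m:m+1,-m:m+1]/ppm; wx,wy=-Y,-X; best=None
    for yaw in np.arange(yaw0-span,yaw0+span+.1,1.):
        a=np.radians(yaw); u=wx*np.cos(a)+wy*np.sin(a); v=-wx*np.sin(a)+wy*np.cos(a); r=np.hypot(u,v)
        if kind=='ring':
            hole=(r<.0235)|((abs(v)<.00775)&(r<.030)); t=np.where(hole,0,1.); mask=(r<.0320)&(r>.016)
        else:
            hole=(abs(u)<.028)&(abs(v)<.008); t=np.where(hole,0,1.); mask=(abs(u)<.030)&(abs(v)<.013)
        R=cv2.matchTemplate(g,t.astype(np.float32),cv2.TM_CCOEFF_NORMED,mask=mask.astype(np.float32))
        R[~np.isfinite(R)]=-1
        _,sc,_,l=cv2.minMaxLoc(R)
        if best is None or sc>best[3]:
            cc=np.array(l)+m-g.shape[0]/2; best=(c[0]-cc[1]/ppm,c[1]-cc[0]/ppm,yaw,sc)
    return np.round(best,4)
E
python3 - <<'E'
from h import *
import pickle
d=pickle.load(open('w.pkl','rb'))
print(fit(d['section'][0],(.473,-.326),.07,'ring',11))
print(fit(d['pan'][0],(.483,.04),.05,'ring',-24))
print(fit(d['lid'][0],(.516,.227),.055,'bar',-16))
out=[cv2.resize(rect(d[n][0],c,z),(260,260)) for n,c,z in [('section',(.473,-.326),.07),('pan',(.483,.04),.05),('lid',(.516,.227),.055)]]
t=cv2.cvtColor(cv2.imread('pics/top0.png'),cv2.COLOR_BGR2GRAY)
cv2.imwrite('pics/r1.png',np.vstack([np.hstack(out),cv2.resize(t[100:400,140:],(780,340))[:, :780]]))
E
```

```text
[ 0.4725 -0.325  13.      0.9074]
[  0.4755   0.0405 -23.       0.9468]
[  0.511    0.2295 -19.       0.9348]
```

View pics/r1.png

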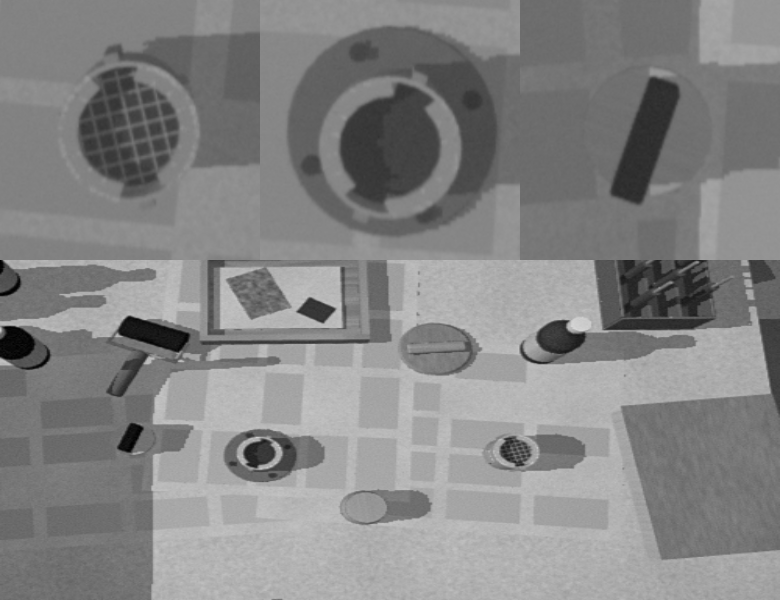

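Run:
```python
from h import *
a=np.radians(157)
robot.movep([.4755-.02*np.cos(a),.0405-.02*np.sin(a),.25],down(a)); robot.wait(.2)
s=imaging.snapshot('wrist'); print('pan',fit(s,(.4755,.0405),.05,'ring',-23))
a=np.radians(193)
robot.movep([.4725-.02*np.cos(a),-.325-.02*np.sin(a),.25],down(a)); robot.wait(.2)
s=imaging.snapshot('wrist'); print('section',fit(s,(.4725,-.325),.07,'ring',13))
st=status.read_state(); print(st['time'],np.round(st['joint_positions'],2),st['force'])
```

```text
pan [  0.4745   0.0405 -23.       0.9408]
section [ 0.472  -0.325  13.      0.9045]
9.75 [ 1.1   0.47 -0.84  1.64  0.37  1.2   1.97] [0.09755122 0.27137859 0.35736472]
```

Run:
```python
from h import *
def p(t):
    st=status.read_state(); print(t,round(st['time'],2),np.round(st['tcp_pos'],4),np.round(st['force'],1),np.round(st['moment'],2),round(st['width'],4),np.round(st['joint_positions'],2))
q=down(np.radians(193))
robot.movel([.472,-.325,.12],vel=.2,ori=q); robot.movel([.472,-.325,.043],vel=.1); p('down')
set_gripper(.05,40); p('grip')
robot.movel([.472,-.325,.16],vel=.15); p('lift')
q=down(np.radians(157))
robot.movel([.475,.0405,.16],vel=.25,ori=q); p('over')
robot.movel([.475,.0405,.11],vel=.1); robot.wait(.2); p('low')
for c in ['scene','top','wrist']:
    s=imaging.snapshot(c); save(s,c+'1')
a=cv2.imread('pics/wrist1.png'); b=cv2.imread('pics/scene1.png')
print(fit(s,(.475,.0405),.11-.043+.07,'ring',-23))
cv2.imwrite('pics/v1.png',np.hstack([cv2.resize(a,(400,300)),cv2.resize(b[150:300,200:400],(400,300))]))
```

```text
down 11.47 [ 0.4725 -0.3251  0.0435] [-0.6  0.1  0.3] [ 0.05 -0.14  0.02] 0.0881 [ 1.03  0.68 -0.7   1.86  0.59  0.82  1.82]
grip 11.95 [ 0.4721 -0.3251  0.0434] [-0.7 -0.1  4.3] [0.13 0.05 0.05] 0.0655 [ 1.03  0.68 -0.7   1.86  0.59  0.82  1.82]
lift 12.88 [ 0.4713 -0.3249  0.1591] [ 0.3  0.6 -1.9] [ 0.06 -0.17  0.06] 0.0658 [ 1.11  0.54 -0.8   1.78  0.45  1.02  1.93]
over 14.49 [0.4748 0.0397 0.1597] [ 0.1 -0.5 -2.2] [ 0.03 -0.13 -0.03] 0.066 [ 0.46  0.36 -0.78  2.    0.33  0.9   0.67]
low 15.34 [0.4754 0.0405 0.1106] [ 0.2  0.2 -2. ] [ 0.04 -0.17 -0.03] 0.0658 [ 0.41  0.44 -0.74  2.05  0.41  0.8   0.6 ]
[  0.475    0.04   -25.       0.5919]
```

View pics/v1.png

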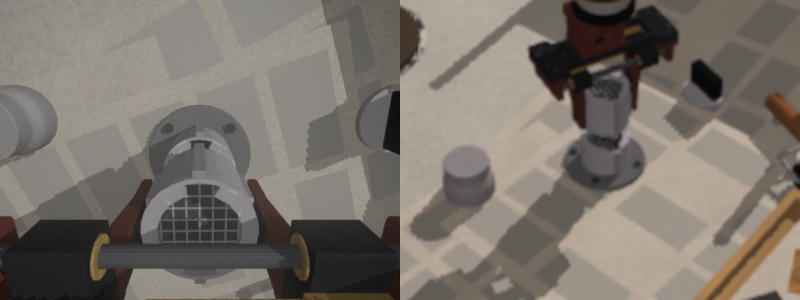

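Run:
```python
from h import *
for z in [.097,.092,.089,.086,.083,.081,.080]:
    robot.movel([.475,.0405,z],vel=.04); st=status.read_state()
    print(z,round(st['time'],2),np.round(st['tcp_pos'],4),np.round(st['force'],1),np.round(st['moment'],2))
    if abs(st['force'][2])>18: break
```

```text
0.097 15.97 [0.4747 0.0406 0.0966] [ 0.4 -0.5 -2.7] [ 0.04 -0.16 -0.04]
0.092 16.24 [0.4748 0.0405 0.0917] [-0.4 -0.6 -2.3] [ 0.06 -0.09  0.03]
0.089 16.49 [0.4749 0.0405 0.0889] [-0.4  0.9 -2. ] [ 0.06 -0.19 -0.03]
0.086 16.74 [0.4749 0.0405 0.0858] [-0.4  0.2 -1.4] [ 0.06 -0.17  0.02]
0.083 16.99 [0.4749 0.0405 0.0828] [-0.4 -0.7 -1.8] [ 0.02 -0.07  0.03]
0.081 17.24 [0.4749 0.0405 0.0809] [ 0.1  0.7 -1.7] [ 0.04 -0.16 -0.01]
0.08 17.49 [0.4751 0.0405 0.0803] [-2.5 -0.5  3.7] [-0.06  0.32  0.01]
```

```bash
cat >> h.py <<'E'
def twist(xyz,a0,a1,lim=1.5,step=5):
    """turn clockwise about tool axis until the stop"""
    m0=status.read_state()['moment'][2]; a=a0
    while a>a1:
        a=max(a-(step if a>a1+14 else 2),a1); robot.movel(xyz,vel=.05,ori=down(np.radians(a))); st=status.read_state()
        R=Ro.from_quat(st['tcp_rot']).as_matrix(); act=np.degrees(np.arctan2(R[1,0],R[0,0]))
        print(a,round(act,1),round(st['time'],2),np.round(st['tcp_pos'],4),np.round(st['force'],1),np.round(st['moment'],2))
        if abs(st['moment'][2]-m0)>lim or np.abs(st['force']).max()>30: break
    return a
E
python3 - <<'E'
from h import *
twist([.475,.0405,.0803],157,68)
E
```

```text
152 152.1 17.74 [0.4751 0.0406 0.0804] [-1.   0.1  0.9] [ 0.05 -0.09 -0.03]
147 147.2 17.99 [0.4751 0.0406 0.0804] [-0.1  0.3  0.8] [ 0.03 -0.12 -0.02]
142 142.2 18.24 [0.4751 0.0405 0.0803] [0.8 0.4 1.1] [ 0.13 -0.09 -0.02]
137 137.3 18.49 [0.4751 0.0406 0.0804] [-0.8 -0.1  2.3] [ 0.08 -0.16 -0.06]
132 132.3 18.74 [0.4751 0.0405 0.0804] [ 0.4 -0.5  1.1] [ 0.07 -0.16 -0.05]
127 127.3 18.99 [0.4751 0.0405 0.0804] [-0.2  0.9  2.3] [ 0.06 -0.18 -0.05]
122 122.3 19.24 [0.4751 0.0405 0.0804] [-0.6 -1.2  3.5] [ 0.05 -0.09 -0.08]
117 117.3 19.49 [0.4751 0.0405 0.0803] [0.4 0.1 2.7] [ 0.   -0.15 -0.1 ]
112 112.3 19.74 [0.4751 0.0405 0.0803] [-0.3  0.3  3.3] [ 0.01 -0.16 -0.04]
107 107.3 19.99 [0.4751 0.0405 0.0803] [0.4 0.3 3.5] [-0.03 -0.11 -0.02]
102 102.3 20.24 [0.475  0.0405 0.0803] [-0.3 -0.7  4. ] [-0.01 -0.15 -0.06]
97 97.3 20.49 [0.4751 0.0405 0.0804] [1.  1.5 4.2] [-0.03 -0.14 -0.05]
92 92.3 20.74 [0.475  0.0405 0.0803] [-0.   0.5  4.4] [-0.01 -0.1  -0.05]
87 87.3 20.99 [0.475  0.0405 0.0804] [-0.4  0.5  4.4] [ 0.02 -0.09 -0.11]
82 82.3 21.24 [0.4751 0.0405 0.0803] [-0.2 -0.3  4.9] [-0.04 -0.09 -0.16]
80 80.2 21.49 [0.475  0.0405 0.0804] [0.3 0.6 5.1] [ 0.03 -0.09 -0.15]
78 78.2 21.74 [0.475  0.0405 0.0803] [-0.3  0.6  5. ] [ 0.02 -0.1  -0.06]
76 76.2 21.99 [0.475  0.0405 0.0803] [1.  0.4 4.1] [ 0.02 -0.09 -0.03]
74 74.2 22.24 [0.475  0.0405 0.0803] [0.3 0.1 5.6] [ 0.01 -0.1  -0.09]
72 72.2 22.49 [0.4749 0.0405 0.0803] [-0.8 -0.2  5.5] [ 0.01  0.   -0.12]
70 70.4 22.74 [0.4747 0.0407 0.0803] [-0.7 -0.4  7.1] [-0.01  0.12  0.99]
68 68.5 22.99 [0.4749 0.0414 0.0803] [0.1 2.1 4.9] [0.55 0.11 1.43]
```

Run:
```python
from h import *
robot.movel([.475,.0405,.0803],vel=.05,ori=down(np.radians(70)))
set_gripper(.088); robot.movel([.475,.0405,.20],vel=.15)
a=np.radians(71); robot.movep([.475-.02*np.cos(a),.0405-.02*np.sin(a),.285],down(a)); robot.wait(.2)
s=imaging.snapshot('wrist'); save(s,'sec2'); print('sec',fit(s,(.475,.0405),.107,'ring',71))
g=rect(s,(.475,.0405),.107)
a=np.radians(-19); robot.movep([.511-.02*np.cos(a),.2295-.02*np.sin(a),.22],down(a)); robot.wait(.2)
s=imaging.snapshot('wrist'); save(s,'lid2'); print('lid',fit(s,(.511,.2295),.055,'bar',-19))
g2=rect(s,(.511,.2295),.055); cv2.imwrite('pics/v2.png',np.hstack([cv2.resize(x,(400,400)) for x in (g,g2)]))
st=status.read_state(); print(st['time'],np.round(st['joint_positions'],2))
```

```text
sec [4.750e-01 4.100e-02 7.100e+01 8.712e-01]
lid [  0.5115   0.229  -19.       0.9334]
27.4333 [-0.27  0.32 -0.33  1.8   0.12  1.03 -2.55]
```

View pics/v2.png

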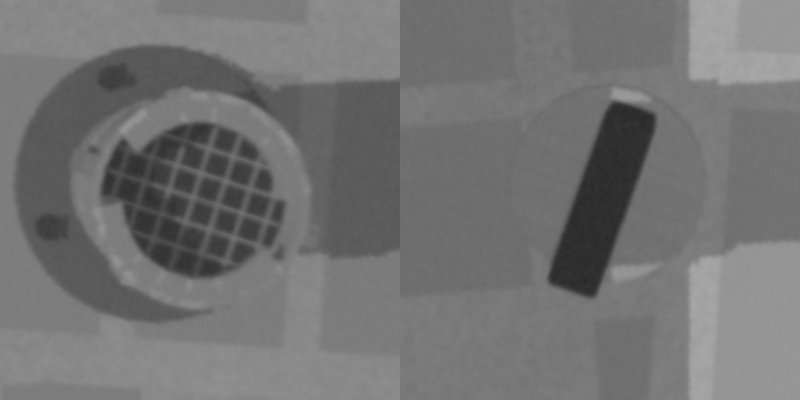

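Run:
```python
from h import *
def p(t):
    st=status.read_state(); print(t,round(st['time'],2),np.round(st['tcp_pos'],4),np.round(st['force'],1),np.round(st['moment'],2),round(st['width'],4))
q=down(np.radians(-19)); L=[.5115,.229]; S=[.475,.0407]
robot.movel(L+[.11],vel=.2,ori=q); robot.movel(L+[.047],vel=.1); p('down')
set_gripper(.0,40); p('grip')
robot.movel(L+[.21],vel=.15)
robot.movel(S+[.21],vel=.15,ori=down(np.radians(71))); robot.movel(S+[.17],vel=.1); robot.wait(.2); p('over')
s=imaging.snapshot('wrist'); save(s,'w4'); print(fit(s,S,.17-.047+.055,'bar',71))
s2=imaging.snapshot('scene'); save(s2,'s4')
b=s2['pixels'][150:300,200:400,::-1]
cv2.imwrite('pics/v3.png',np.hstack([cv2.resize(s['pixels'][:,:,::-1],(400,300)),cv2.resize(b,(400,300))]))
```

```text
down 28.93 [0.5118 0.2293 0.0475] [1.1 0.6 0.4] [0.08 0.01 0.09] 0.0881
grip 30.02 [0.5115 0.2291 0.047 ] [ 0.2  0.2 -0.1] [ 0.1  -0.02 -0.02] 0.016
over 33.73 [0.4755 0.0408 0.1706] [-0.3 -0.2 -1.6] [-0.03 -0.07 -0.  ] 0.0159
[4.760e-01 4.570e-02 6.500e+01 5.042e-01]
```

View pics/v3.png

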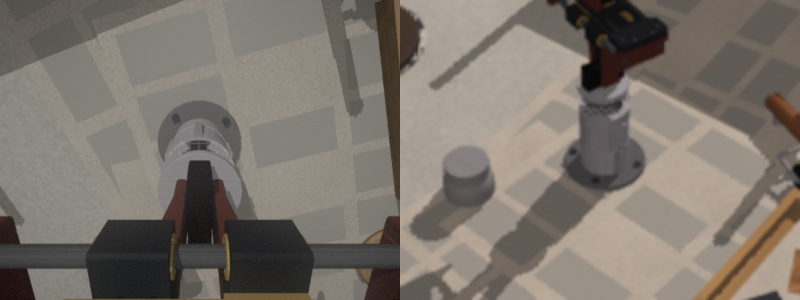

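Run:
```python
from h import *
ok=True
for z in [.158,.153,.150,.147,.144,.142,.1413]:
    robot.movel([.475,.0407,z],vel=.04); st=status.read_state()
    print(z,round(st['time'],2),np.round(st['tcp_pos'],4),np.round(st['force'],1),np.round(st['moment'],2))
    if abs(st['force'][2])>15: ok=z<.1425; break
if ok: twist([.475,.0407,.1413],71,-18)
```

```text
0.158 34.27 [0.4748 0.0407 0.1577] [-0.   0.4 -2. ] [-0.04 -0.07 -0.02]
0.153 34.55 [0.4749 0.0409 0.1528] [ 0.3  0.8 -2.5] [ 0.12 -0.04  0.02]
0.15 34.8 [0.4749 0.0408 0.1498] [ 0.6  1.8 -1.9] [ 0.19 -0.07  0.02]
0.147 35.05 [0.4749 0.0407 0.1468] [-0.2  1.2 -3.4] [ 0.19 -0.13 -0.01]
0.144 35.3 [0.4749 0.0407 0.1438] [ 0.5  0.2 -3.1] [ 0.18 -0.09  0.03]
0.142 35.55 [0.4749 0.0407 0.1419] [ 0.   0.4 -3.3] [ 0.19 -0.09 -0.02]
0.1413 35.8 [0.475  0.0407 0.1413] [-0.3  0.2 -2.7] [ 0.16 -0.04 -0.03]
66 66.1 36.05 [0.475  0.0408 0.1414] [-0.1  1.1 -1.6] [ 0.18 -0.03 -0.03]
61 61.2 36.3 [0.4749 0.0408 0.1413] [-0.8  0.6 -2.7] [ 0.16 -0.05 -0.06]
56 56.2 36.55 [0.4749 0.0407 0.1413] [ 0.4  0.2 -2.1] [ 0.1  -0.06 -0.03]
51 51.3 36.8 [0.475  0.0406 0.1413] [ 0.   0.6 -2.2] [ 0.03 -0.03  0.03]
46 46.3 37.05 [0.4749 0.0407 0.1413] [-0.7 -0.4 -2.1] [-0.01 -0.04  0.03]
41 41.3 37.3 [0.475  0.0408 0.1413] [ 0.3 -0.1 -2.3] [ 0.04 -0.1  -0.02]
36 36.3 37.55 [0.475  0.0408 0.1413] [ 0.3  1.  -2.8] [ 0.12 -0.13 -0.  ]
31 31.3 37.8 [0.475  0.0408 0.1413] [-0.2  0.6 -2.5] [ 0.05 -0.13  0.03]
26 26.3 38.
[... 322 characters left out ...]
6 -0.5 -2.5] [-0.04 -0.24 -0.02]
1 1.3 39.3 [0.475  0.0407 0.1413] [ 2.4  0.1 -2.8] [-0.08 -0.25  0.02]
-4 -3.7 39.55 [0.4751 0.0408 0.1413] [ 0.   0.1 -2.4] [-0.1  -0.24 -0.01]
-6 -5.8 39.8 [0.475  0.0407 0.1413] [ 0.9  0.  -2.4] [-0.13 -0.23  0.  ]
-8 -7.9 40.05 [0.475  0.0407 0.1413] [ 0.8 -0.  -2.6] [-0.15 -0.23 -0.  ]
-10 -9.9 40.3 [0.475  0.0407 0.1413] [ 1.2 -0.1 -1.8] [-0.14 -0.25  0.01]
-12 -11.9 40.55 [0.4748 0.0405 0.1413] [ 0.6 -1.7 -1.9] [-0.4  -0.    0.01]
-14 -13.9 40.8 [0.475  0.0403 0.1413] [ 1.6 -3.2 -1.5] [-0.82 -0.17  0.42]
-16 -15.9 41.05 [0.4749 0.0404 0.1413] [ 1.2 -4.9  0.3] [-1.13 -0.12  0.9 ]
-18 -17.9 41.3 [0.4752 0.0404 0.1413] [ 1.7 -5.2 -1.1] [-1.27 -0.26  0.97]
```

Run:
```python
from h import *
robot.movel([.475,.0406,.1408],vel=.04,ori=down(np.radians(-17))); st=status.read_state(); print(np.round(st['force'],1),np.round(st['moment'],2))
set_gripper(.088); robot.movel([.475,.0406,.25],vel=.15)
a=np.radians(-14); robot.movep([.475-.03*np.cos(a),.0406-.03*np.sin(a),.32],down(a)); robot.wait(.2)
s=imaging.snapshot('wrist'); save(s,'w5'); z=.037+.057+.055
print('lid',fit(s,(.475,.0406),z,'bar',-14)); g=rect(s,(.475,.0406),z)
robot.movep([.4,-.25,.3],down(a))
for c in('scene','top'):
    s2=imaging.snapshot(c); save(s2,c+'5')
b=cv2.resize(cv2.imread('pics/scene5.png')[150:300,220:370],(400,400)); 
cv2.imwrite('pics/v4.png',np.hstack([cv2.cvtColor(cv2.resize(g,(400,400)),cv2.COLOR_GRAY2BGR),b]))
print(status.read_state()['time'])
```

```text
[ 0.8 -5.   3.4] [-1.23  0.06  0.75]
lid [  0.475    0.0396 -13.       0.9122]
45.5083
```

View pics/v4.png

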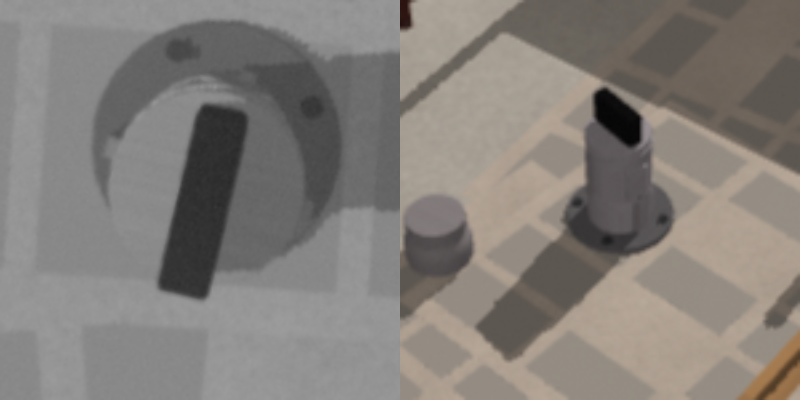

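```bash
python3 -c "
from h import *
print(workorder.hand_in())"
```

```text
the job is handed in; nothing more can be done
None
```

The sieve is assembled and handed in at about 45.5 s on the robot's clock, against the 72 s limit.

- **Section:** I lowered it onto the pan aligned with the slots. I then turned it clockwise about 85° until the wrist moment rose sharply at the stop. The camera then measured its axis at 71°, against about 72° expected.
- **Lid:** I set it on the section and turned it clockwise until the moment rose at about -12° to -14°. Commanding it past that, to -18°, only made the handle slip a little in the grip. After release, the camera measured the lid at -13°, against about -14° expected, so it is at the stop to within the roughly 1° accuracy of the camera fit.

In the last picture the stack looks upright and centred, and the robot is clear of it. Logged contact forces stayed under about 10 N.

Two fits made while holding a part (lid 65° against the commanded 71°, section -25° against about -23°) had low scores because the gripper hid part of the view. I ignored both, and both parts went in without resistance.

I did not measure the bystanders again at the end. The arm kept away from them, and the tin looks upright in the last picture.

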